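Hang the slotted slate sign on the counter stand's pin

TASK

Take the slate sign out of its wooden rest and hang it on the sign stand: slide the open slot of its hanger plate sideways over the stand's headed pin, all the way in, and let it down so that the pin sits in the notch at the closed end of the slot. Leave the sign hanging freely and level on the pin, work gently (never press on the stand with more than 20 N), and leave the jam jar, loaf and sugar bowl where they are.

Things in the scene. Friction and masses are not known exactly. Their poses are not given: they have to be found in the camera images.
- sign_tab (a point): Centre of the sign's grip tab, 40 mm wide (y), 10 mm thick (x), from 27 mm below to 25 mm above here. The flat upright sign, 10 mm thick, 0.28 to 0.46 kg, stands in the rest's groove; x is its normal, y along it, z up. Both faces alike. Below the tab: hanger bar, 168 mm wide, 27 to 41 mm below; slotted jaws down to 75 mm; then the framed slate, 104 mm wide, its underside 135 mm below.
- sign_mouth (a point): Slot's ceiling (underside of the upper jaw), 49 mm below and 70 mm to +y of sign_tab; sign's axes. The slot opens to the sign's +y and is 13 mm high. The upper jaw reaches 14 mm beyond this point (+y); the lower jaw ends 26 mm and the slate's frame 18 mm before it, so here the upper jaw overhangs with nothing below: it can be set down on the pin from above, then slid along it.
- sign_seat (a point): Where the pin's centre lies in the sign when it hangs home: 46 mm below sign_tab, same x and y; sign's axes. Here, at the slot's closed end, the ceiling has a notch 13 mm wide in y (6.5 mm either side), 8 mm higher than the rest of the ceiling, its top 5 mm above this point. A web at its -y side ends slot and notch. The sign's weight is nearly centred under it.
- rest: Wooden rest, fixed, 150 mm long (y), 64 mm wide (x), 35 mm high, with a groove 14 mm wide along y in its middle; groove floor 10 mm above the table, both ends open. Origin at the centre of its underside.
- stand: Sign stand, fixed: round base of 70 mm radius, 12 mm high; upright tube of 14.5 mm radius up to 90 mm; in it a clamped rod of 9 mm radius, its top 14 mm above the pin's centre. A sprung sleeve (12 mm radius) on the rod carries a level pin along the stand's +x. Origin at the centre of the underside, z up. The sign hangs with its y along the stand's y (slot opening to the stand's +y).
- pin_lowest (a point): Fixed point 29 mm along the stand's +x from its axis, 110 mm above the table: middle of the pin if clamped lowest. The pin's real centre is 0 to 56 mm straight above it, unknown: feel or see it. Pin 10 mm thick; its 24 mm head, 45 to 50 mm off the stand's axis, does not pass the slot. The pin gives 0.4 mm per newton downward, up to 4 mm, and up to 2 mm upward; sideways it is rigid.
- jam_jar: Bystander: jam jar, 66 mm across, 90 mm high; origin at the centre of its underside.
- loaf: Bystander: bread loaf, 150 mm long (y), 80 mm wide, 75 mm high; origin at the centre of its underside.
- sugar_bowl: Bystander: white bowl, 90 mm across, 55 mm high; origin at the centre of its underside.

How it is judged (in metres and radians):
On the way:
1. the sign is lifted clear of its rest (z of sign_tab in the frame of rest above 0.185 m and contact force between sign and rest below 0.1 N), for 0.1 s.
At the end, for the whole second after the job is handed in: The sign hangs at rest (below 0.03 m/s) with its weight on the stand, the notch within 5 mm of the pin sideways, between tube and head (10 to 44 mm from the stand's axis), the seat point 103 to 172 mm above the table, upright within 0.12 rad (y of sign_seat in the frame of stand between -0.005 and 0.005 m and x of sign_seat in the frame of stand between 0.01 and 0.044 m and height (world z) of sign_seat between 0.103 and 0.172 m and angle between sign_seat's own z axis and vertical below 0.12 rad and contact force between sign and stand above 1 N and linear speed of sign below 0.03 m/s); the robot touches nothing.
It fails at once if the stand is pressed with more than 20 N (contact force between anything else and stand above 20 N).
It fails at once if the jam jar is moved (distance of jam_jar from where it was at the start of the episode above 0.02 m).
It fails at once if the loaf is moved (distance of loaf from where it was at the start of the episode above 0.02 m).
It fails at once if the sugar bowl is moved (distance of sugar_bowl from where it was at the start of the episode above 0.02 m).
It also fails if it takes over 66 s, if anything falls off the work surface, if the arm or the gripper's body presses on something with over 40 N, if the wrist force passes 120 N, or if a joint passes its speed limit or range.

ROBOT

A 6-joint arm with a two-finger parallel gripper is mounted at the origin on the work surface. World frame = base frame: x ahead of the robot, y to its left, z up, the work surface at z = 0. Lengths are in mm, angles in rad, forces in N, time in s.
With the tool pointing down it reaches from about 300 to 775 mm from the base axis. Payload 14.6 kg.
Tool frame: the origin (TCP) lies at the very end of the fingers, on their centre line; the grasp point (between the pads) lies 19 mm behind it; z points along the fingers, y is the line along which they close (so a half turn about z gives the same grasp; the last joint's range is limited). The gripper opens to 94 mm and grips with 3 to 60 N. Pads are 16 mm wide; open, the fingers measure 119 mm over their backs; the gripper's body (75 mm by 177 mm) begins 78 mm behind the grasp point.
Start: joints at [-1.392, 0.3, 1.521, -0, 1.321, -0.067], TCP at [133.826, -533.46, 205.446] pointing down, gripper open.
Joint ranges: [-3.03, 3.03], [-0.79, 2.21], [0.23, 2.52], [-1.04, 4.18], [0, 3.07], [-2.55, 2.55]. Speed limits (rad/s): [2.22, 2.22, 2.57, 3.14, 3.14, 3.14].

INTERFACE

Orientations are given as [roll, pitch, yaw] about the fixed x, y, z axes, in that order (R = Rz(yaw) Ry(pitch) Rx(roll)).
In Python, from cell import manip gives the robot as it stands.
- The arm moves only by the tool servo_tool, never from a script. Its argument "motion" is a list that holds one entry, the list of rows, each a list of 7 numbers: the shift along the world's x, y, z as a fraction of full scale, then the turn, a rotation vector about the world's x, y, z as a fraction of full scale, then the closure, from 0 (fully open) to 1 (shut). In form: [[[x, y, z, rx, ry, rz, gripper], ...]]. A call has 1 to 10 rows; each row is the pose to reach, as a shift and turn from the pose commanded when the call began, turning the shorter way round; what a row does not reach only later rows make up. Full scale, the value 1, is 0.5 m for a shift and pi rad for a turn. A row lasts 1/10 s, in which the tool goes at most 50 mm and 8.59 degrees, less where a joint would pass 70% of its speed; a pose out of reach is approached as far as the arm can. A call with a number of a shift or a turn outside -1 to 1 is refused whole. A call with a gripper value outside its range is refused whole. The fingers move at their own pace and stop on an object; "newtons" is the grip in N (left out, the last holds). Time passes only in rows, so rows that repeat a pose let the fingers close. It gives the time, the measured TCP pose, the force, the opening and the grip force at its end, in the units of the state.
- manip.read_state(): the state, without advancing time (a new reading comes with each control period).
- manip.camera(name): name is "scene" or "top" or "wrist"; returns a dict with "frame" (420x560x3 uint8, red, green, blue), "range_z" (420x560 float32, mm along the optical axis (not along the pixel's ray), 0 where there is no reading), "vfov" (degrees; the focal length in pixels is half the picture's height over the tangent of half this angle, whatever the lens; pixels are square), "cx", "cy" (the principal point, pixels), "cam_to_world" (4x4, takes a point from camera to world coordinates). Camera axes: x right, y down, z forward; pixel columns grow to the right and rows downward; lengths in mm; the calibration is good to about 2 mm. A picture is of the moment at which its call begins.
- manip.sign_off(): hands the job in; it is judged then, once.
The state is a dict: "clock": time; "joints": joint angles; "qd": joint speeds; "effort": joint torques, N m; "eef_pos": TCP position; "eef_rot": TCP orientation; "wrist_force": force on the tool from outside, world axes, zero at the start; "moment": the same for the moment, N m; "finger_gap": finger opening in mm; "finger_force": force on a finger pad.
Only numpy, scipy, OpenCV 4.12 (cv2) and the standard library are available. Lean on these libraries where they do the work, as an engineer would, in place of code of your own. Each camera call takes 0.05 s, during which the arm holds its last target. There are 200 camera calls.

## Working session

There is one attempt and no reset: what is moved stays moved. The work goes in short steps, Python scripts to look and compute and a tool call to move; the robot and the scene stay as the last step left them, time stands still between calls to the robot, and variables do not carry over. Pictures are saved under pics/ and viewed, at most 10 in all, crops included, and the job is handed in when it is done.

Besides the shell and the picture viewer there is one more tool, called after ">>>" as a command line: name --argument value ..., lists and objects as JSON in quotes. servo_tool: Moves the arm, as the interface text tells. Its arguments: {"type":"object","properties":{"motion":{"type":"array"},"newtons":{"type":"number"}},"required":["motion"]}

```bash
mkdir -p pics; cat > h.py <<'E'
import numpy as np, cv2
from cell import manip
def shot(name,fn):
    c=manip.camera(name); cv2.imwrite(f'pics/{fn}.png',c['frame'][...,::-1]); 
    np.savez(f'pics/{fn}.npz',r=c['range_z'],f=c['frame'],T=c['cam_to_world'],k=np.array([c['vfov'],c['cx'],c['cy']])); return c
def pts(fn):
    d=np.load(f'pics/{fn}.npz'); r=d['r']; v,cx,cy=d['k']; H,W=r.shape
    f=H/2/np.tan(np.radians(v)/2); u,w=np.meshgrid(np.arange(W),np.arange(H))
    P=np.stack([(u-cx)/f*r,(w-cy)/f*r,r,np.ones_like(r)],-1)@d['T'].T
    P=P[...,:3]; P[r==0]=np.nan; return P
E
python3 - <<'E'
from h import *
np.set_printoptions(precision=3,suppress=True)
for n in ('scene','top'):
    c=shot(n,n+'1'); print(n,c['vfov'],c['cx'],c['cy'],c['cam_to_world'])
print(manip.read_state())
a=[cv2.imread(f'pics/{n}1.png') for n in('scene','top')]
E
```

```text
scene 45.33185505564894 278.4277521988843 211.14667547071184 [[   0.554    0.708   -0.438 1089.256]
 [   0.832   -0.478    0.28  -301.615]
 [  -0.011   -0.519   -0.854 1013.566]
 [   0.       0.       0.       1.   ]]
top 47.476806843561896 273.67804159896184 211.249436859818 [[   0.02    -0.993    0.119  519.982]
 [  -1.      -0.021   -0.008    2.953]
 [   0.011   -0.119   -0.993 1128.873]
 [   0.       0.       0.       1.   ]]
{'clock': 0.1, 'joints': array([-1.392,  0.3  ,  1.522, -0.   ,  1.321, -0.067]), 'qd': array([-0.001, -0.   , -0.003, -0.   , -0.   , -0.   ]), 'effort': array([ -0.   , -53.265, -35.329,   0.071,   0.023,  -0.   ]), 'eef_pos': array([ 133.804, -533.245,  204.941]), 'eef_rot': array([-3.141, -0.   ,  0.246]), 'wrist_force': array([-0.707, -0.32 ,  0.042]), 'moment': array([0.032, 0.002, 0.018]), 'finger_force': 0.0, 'finger_gap': 94.0016535030303}
```

View pics/scene1.png

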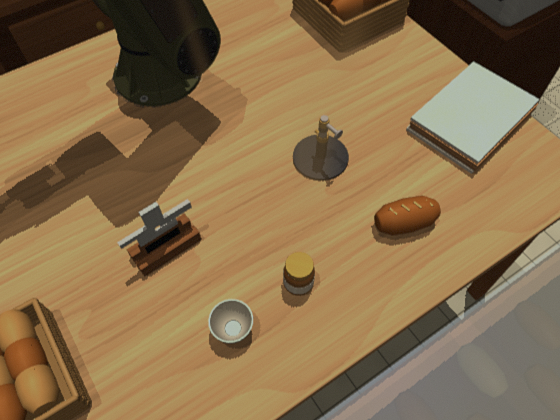

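View pics/top1.png

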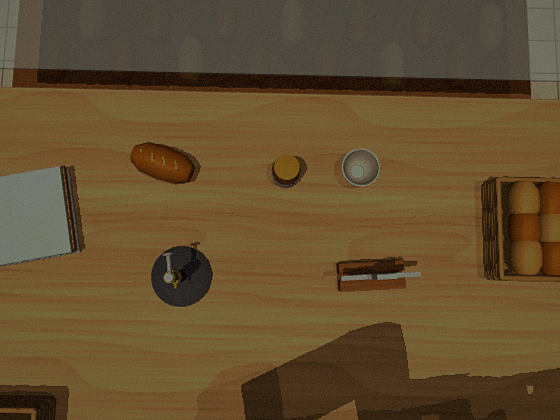

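The sign stands in its rest at scene (155,228) and top (375,277). The stand is at scene (322,150) and top (175,275), with its pin pointing roughly away from the robot. Next I'll measure both from the range data.

```bash
python3 - <<'E'
from h import *
np.set_printoptions(precision=1,suppress=True)
a=cv2.imread('pics/scene1.png'); 
A=cv2.resize(a[190:280,110:210],(400,360),interpolation=cv2.INTER_CUBIC); B=cv2.resize(a[100:190,280:380],(400,360),interpolation=cv2.INTER_CUBIC)
cv2.imwrite('pics/crop1.png',np.clip(np.hstack([A,B]).astype(float)*1.5,0,255).astype(np.uint8))
for fn in('top1','scene1'):
    P=pts(fn); x,y,z=P[...,0],P[...,1],P[...,2]
    R=dict(top1=[(330,430,250,300),(145,215,235,310),(125,200,135,190),(270,305,150,190),(335,385,145,190)],scene1=[(110,210,190,280),(290,350,100,182)])[fn]
    for u0,u1,v0,v1 in R:
        Q=P[v0:v1,u0:u1].reshape(-1,3); Q=Q[np.isfinite(Q[:,2])]
        print(fn,(u0,v0))
        for lo,hi in((5,20),(28,40),(40,85),(85,105),(105,118),(118,130),(130,150),(150,200)):
            q=Q[(Q[:,2]>lo)&(Q[:,2]<hi)]
            if len(q)>4:
                m=q.mean(0); e=np.linalg.svd(q[:,:2]-m[:2],full_matrices=0)[2][0]; s=(q[:,:2]-m[:2])@e
                print(lo,hi,len(q),m,'min',q.min(0),'max',q.max(0),'dir',np.degrees(np.arctan2(e[1],e[0])),np.ptp(s))
E
```

```text
top1 (330, 250)
5 20 116 [ 510.1 -212.6   10.7] min [ 453.3 -355.4    5. ] max [ 566.2 -142.7   20. ] dir -88.23126730547887 210.62613314473987
28 40 1412 [ 509.3 -230.3   34.4] min [ 472.7 -308.8   28. ] max [ 545.5 -155.1   39.8] dir 94.63840993817671 151.08548861877978
40 85 19 [ 510.2 -233.6   62.6] min [ 477.9 -282.8   40. ] max [ 518.  -180.5   84.5] dir 100.78563802248658 106.80631427190264
85 105 8 [ 511.3 -208.8   96.6] min [ 498.8 -250.9   85. ] max [ 515.6 -149.7  103.3] dir 97.13161548778616 102.46332452665449
105 118 172 [ 508.9 -226.7  115.8] min [ 499.1 -316.3  105.8] max [ 519.1 -148.9  118. ] dir -85.56194533556713 167.6981616320574
118 130 119 [ 509.4 -231.4  119.7] min [ 499.3 -316.1  118. ] max [ 518.8 -148.8  128.7] dir -85.80276057691371 167.85307016339482
130 150 14 [ 508.8 -215.3  140.7] min [ 502.9 -223.2  131.9] max [ 513.4 -212.6  147.2] dir 133.66085304436612 14.742030090000714
150 200 115 [ 509.2 -230.6  168.6] min [ 503.3 -251.8  152.7] max [ 514.2 -212.1  174.4] dir -84.93064310883886 39.79574574438881
top1 (145, 235)
5 20 2498 [497.1 203.9  10.9] min [
[... 3504 characters left out ...]
.2 198.   62.2] min [479.8 189.6  40.4] max [513.9 216.2  84.5] dir 46.44083925713915 28.58001328845033
85 105 94 [501.3 200.6  92. ] min [476.3 189.5  85.1] max [513.6 218.2 104.9] dir 17.813656489032518 37.14645542360176
105 118 25 [504.4 198.9 112.5] min [491. 193. 107.] max [510.5 209.9 117.7] dir 41.39024531785427 21.662164734520235
118 130 38 [517.  201.3 125. ] min [496.  191.9 118.7] max [548.7 217.9 129.8] dir 18.204258679965626 56.217720356965216
130 150 190 [518.9 204.1 140.7] min [487.2 191.8 130.5] max [550.1 221.3 150. ] dir 9.739187785511813 63.16323758683545
150 200 7 [500.4 200.6 150.4] min [491.  196.  150.1] max [506.9 205.4 151. ] dir 2.6311640772791924 16.068433709938382
```

View pics/crop1.png

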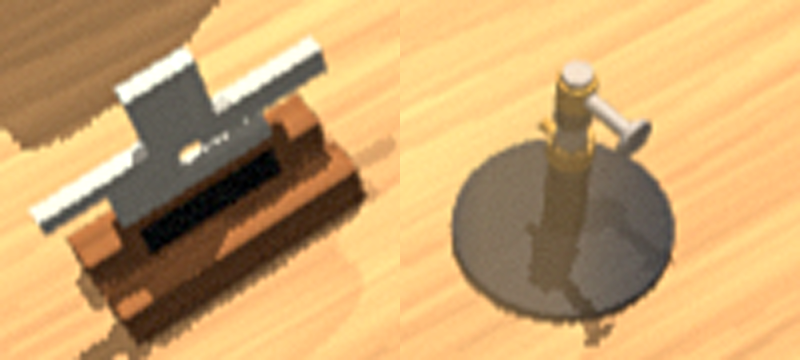

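The crop shows the sign's notch hole at (190,152), with the slot running right to about (270,118). So the slot opens toward world +y, and the sign's yaw is about 4.5°. On the stand, the pin runs from the sleeve to a head at (635,133), near z≈136. I'll move above the sign next.

>>> servo_tool --motion '[[[0.752,0.6,0.04,0,0,0.4466,0],[0.752,0.6,0.04,0,0,0.4466,0],[0.752,0.6,0.04,0,0,0.4466,0],[0.752,0.6,0.04,0,0,0.4466,0],[0.752,0.6,0.04,0,0,0.4466,0],[0.752,0.6,0.04,0,0,0.4466,0],[0.752,0.6,0.04,0,0,0.4466,0],[0.752,0.6,0.04,0,0,0.4466,0],[0.752,0.6,0.04,0,0,0.4466,0],[0.752,0.6,0.04,0,0,0.4466,0]]]' --newtons 40

```text
clock: 1.1
eef_pos: [511.7, -231.0, 225.2]
eef_rot: [-3.141, -0.0, 1.656]
wrist_force: [-0.1, -0.8, -0.0]
finger_gap: 94.0
finger_force: 0.0
```

```bash
python3 - <<'E'
from h import *
from scipy.optimize import least_squares
np.set_printoptions(precision=1,suppress=True)
for fn in('top1','scene1'):
    P=pts(fn); Q=P[np.isfinite(P[...,2])]
    near=np.hypot(Q[:,0]-498,Q[:,1]-204)
    rod=Q[(near<15)&(Q[:,2]>144)]; print(fn,'rod top',len(rod),np.median(rod,0),(rod.max(0)+rod.min(0))/2)
    m=np.median(rod,0)
    d=np.hypot(Q[:,0]-m[0],Q[:,1]-m[1])
    pin=Q[(d>15)&(d<42)&(Q[:,2]>122)&(Q[:,2]<150)]; hd=Q[(d>=43)&(d<54)&(Q[:,2]>118)&(Q[:,2]<155)]
    a=np.degrees(np.arctan2(*(pin.mean(0)-m)[[1,0]])); 
    c=pin.mean(0); e=np.linalg.svd(pin[:,:2]-c[:2],full_matrices=0)[2][0]
    print(' pin',len(pin),c,'top z',np.percentile(pin[:,2],[50,80,95]),'dir',a,np.degrees(np.arctan(e[1]/e[0])),'head',len(hd),hd.mean(0),hd.min(0),hd.max(0))
    b=Q[(near<90)&(Q[:,2]>7.5)&(Q[:,2]<17)]
    # base edge circle: hull fit
    h=cv2.convexHull(b[:,:2].astype(np.float32))[:,0]
    r=least_squares(lambda p:np.hypot(h[:,0]-p[0],h[:,1]-p[1])-70,[498,204],loss='soft_l1'); print(' base',r.x,len(b),np.median(b[:,2]), np.abs(r.fun).mean())
    t=Q[(np.hypot(Q[:,0]-510,Q[:,1]+233)<30)&(Q[:,2]>165)]; print(' tab top',t.mean(0),t.min(0),t.max(0))
E
```

```text
top1 rod top 78 [498.9 206.4 147.4] [498.  206.1 148.4]
 pin 63 [527.5 209.5 137.7] top z [137.9 139.2 140.8] dir 6.314053111817637 9.35275163639105 head 34 [545.4 211.3 142.1] [541.6 201.2 132.1] [548.1 223.4 147.7]
 base [498.7 206.9] 2249 11.187694524331164 0.8381825691284629
 tab top [ 509.2 -232.5  169.8] [ 503.6 -251.8  166. ] [ 514.2 -213.1  174.4]
scene1 rod top 55 [500.6 202.4 147.8] [500.  203.2 147.5]
 pin 45 [527.8 206.1 137.5] top z [138.  139.7 140.3] dir 7.789033078126659 9.437595359369293 head 54 [547.2 208.9 137.1] [542.5 198.9 123.4] [550.1 221.3 147. ]
 base [499.7 203.5] 1610 11.661362473348106 0.7863628151448474
 tab top [ 509.9 -234.9  169.8] [ 500.  -254.7  165. ] [ 517.  -215.1  174.5]
```

>>> servo_tool --motion '[[[0,0,-0.1,0,0,0,0],[0,0,-0.18,0,0,0,0],[0,0,-0.188,0,0,0,0],[0,0,-0.188,0,0,0,0],[0,0,-0.188,0,0,0,0]]]'

```text
clock: 1.6
eef_pos: [510.6, -234.1, 133.7]
eef_rot: [3.139, 0.002, 1.648]
wrist_force: [0.3, 0.2, 1.0]
finger_gap: 93.8
finger_force: 0.0
```

```bash
python3 - <<'E'
from h import *
c=shot('wrist','w1'); s=manip.read_state(); print(s['eef_pos'],s['eef_rot'],s['wrist_force'])
E
```

```text
[ 510.65064481 -234.12869853  133.81124091] [3.13872009e+00 1.84028770e-03 1.64848208e+00] [ 0.45738149 -0.21345941  0.19586622]
```

View pics/w1.png

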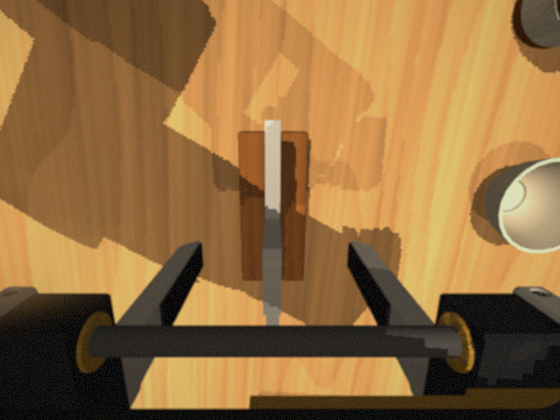

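The wrist view shows the sign bar at column 272. It is centred between the fingers (203 and 348) and parallel to the pads, so I'll close the gripper.

>>> servo_tool --motion '[[[0,0,0,0,0,0,1],[0,0,0,0,0,0,1],[0,0,0,0,0,0,1],[0,0,0,0,0,0,1],[0,0,0,0,0,0,1],[0,0,0,0,0,0,1],[0,0,0,0,0,0,1],[0,0,0,0,0,0,1]]]' --newtons 40

```text
clock: 2.45
eef_pos: [509.8, -233.5, 131.4]
eef_rot: [-3.141, -0.0, 1.649]
wrist_force: [-0.0, -0.2, -0.0]
finger_gap: 33.3
finger_force: 0.0
```

>>> servo_tool --motion '[[[0,0,0,0,0,0,1],[0,0,0,0,0,0,1],[0,0,0,0,0,0,1],[0,0,0,0,0,0,1],[0,0,0,0,0,0,1],[0,0,0,0,0,0,1]]]'

```text
clock: 3.05
eef_pos: [509.8, -233.4, 131.4]
eef_rot: [-3.142, 0.0, 1.649]
wrist_force: [0.4, -0.8, -0.5]
finger_gap: 9.9
finger_force: 40.0
```

>>> servo_tool --motion '[[[0,0,0.03,0,0,0,1],[0,0,0.08,0,0,0,1],[0,0,0.15,0,0,0,1],[0,0,0.2,0,0,0,1],[0,0,0.2,0,0,0,1],[0,0,0.2,0,0,0,1],[0,0,0.2,0,0,0,1]]]'

```text
clock: 3.75
eef_pos: [509.3, -233.1, 229.4]
eef_rot: [-3.139, -0.002, 1.649]
wrist_force: [0.4, -0.2, -3.5]
finger_gap: 9.9
finger_force: 40.0
```

>>> servo_tool --motion '[[[0.004,0.04,0,0,0,0,1],[0.01,0.13,0,0,0,0.002,1],[0.016,0.22,0,0,0,0.005,1],[0.022,0.31,0,0,0,0.008,1],[0.03,0.4,0,0,0,0.012,1],[0.036,0.49,0,0,0,0.015,1],[0.043,0.58,0,0,0,0.019,1],[0.05,0.66,0,0,0,0.0194,1],[0.054,0.72,0,0,0,0.0194,1],[0.0542,0.746,0,0,0,0.0194,1]]]'

```text
clock: 4.75
eef_pos: [536.3, 141.8, 229.8]
eef_rot: [-3.139, -0.0, 1.712]
wrist_force: [0.0, -0.7, -3.1]
finger_gap: 10.0
finger_force: 40.0
```

>>> servo_tool --motion '[[[0,0,-0.03,0,0,0,1],[0,0,-0.06,0,0,0,1],[0,0,-0.06,0,0,0,1],[0,0,-0.06,0,0,0,1]]]'

```text
clock: 5.15
eef_pos: [536.9, 139.0, 201.2]
eef_rot: [-3.141, 0.0, 1.709]
wrist_force: [0.3, 0.2, -3.5]
finger_gap: 9.5
finger_force: 40.0
```

```bash
python3 - <<'E'
from h import *
np.set_printoptions(precision=2,suppress=True)
s=manip.read_state(); print(s['clock'],s['eef_pos'],s['eef_rot'],s['wrist_force'],s['moment'],s['finger_force'])
for n in('scene','top','wrist'): shot(n,n+'2')
a=[cv2.imread(f'pics/{n}2.png') for n in('scene','top','wrist')]
A=cv2.resize(a[0][70:190,220:380],(400,300),interpolation=cv2.INTER_CUBIC);B=cv2.resize(a[1][190:310,120:280],(400,300),interpolation=cv2.INTER_CUBIC)
C=cv2.resize(a[2],(400,300))
m=np.vstack([np.hstack([A,B]),np.hstack([C,C*0])])
cv2.imwrite('pics/m2.png',np.clip(m.astype(float)*1.4,0,255).astype(np.uint8))
E
```

```text
5.15 [536.85 139.   201.21] [-3.14  0.    1.71] [ 0.27  0.22 -3.54] [-0.09 -0.12  0.01] 39.997462034225464
```

View pics/m2.png

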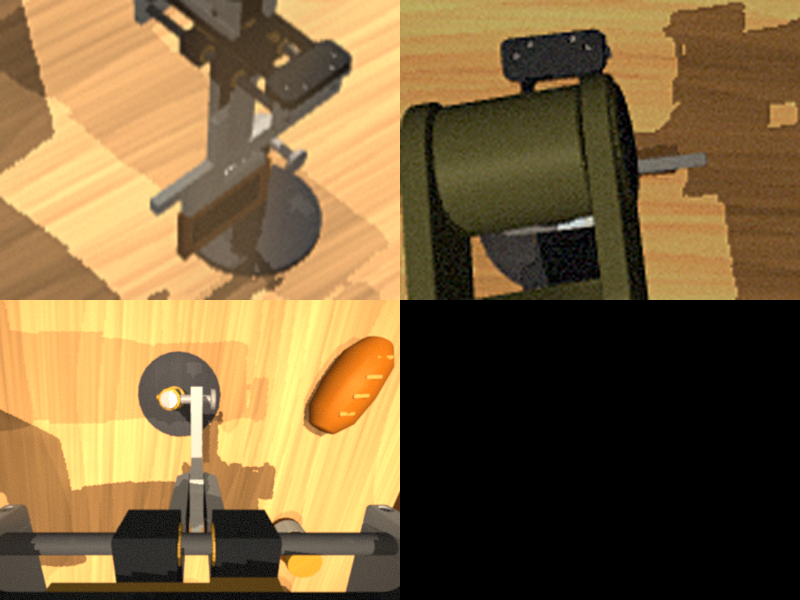

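The wrist crop shows the bar's end (196,390) over the pin, between the rod (170,398) and the head (211,400). I'll check this with the wrist range data.

```bash
python3 - <<'E'
from h import *
np.set_printoptions(precision=1,suppress=True)
P=pts('wrist2'); Q=P[np.isfinite(P[...,2])]
bar=Q[(Q[:,2]>165)&(Q[:,2]<182)&(np.hypot(Q[:,0]-530,Q[:,1]-185)<60)]
print('bar',len(bar),bar.mean(0),bar.min(0),bar.max(0)); 
c=bar.mean(0);e=np.linalg.svd(bar[:,:2]-c[:2],full_matrices=0)[2][0];print('dir',np.degrees(np.arctan2(*e[::-1])), 'perp width',np.ptp((bar[:,:2]-c[:2])@[-e[1],e[0]]))
near=np.hypot(Q[:,0]-499,Q[:,1]-205)
rod=Q[(near<15)&(Q[:,2]>143)&(Q[:,2]<155)];print('rod',len(rod),np.median(rod,0),(rod.min(0)+rod.max(0))/2)
m=(rod.min(0)+rod.max(0))/2
d=np.hypot(Q[:,0]-m[0],Q[:,1]-m[1]); 
h=Q[(d>40)&(d<58)&(Q[:,2]>118)&(Q[:,2]<152)]; print('head',len(h),h.mean(0),h.min(0),h.max(0))
p=Q[(d>15)&(d<43)&(Q[:,2]>125)&(Q[:,2]<145)]; print('pin',len(p),p.mean(0),np.percentile(p[:,2],[50,90]),p.min(0),p.max(0))
b=Q[(near<90)&(Q[:,2]>7.5)&(Q[:,2]<17)]; print(b.min(0),b.max(0))
# pixel coordinates of visible bar end
E
```

```text
<stdin>:5: RuntimeWarning: Mean of empty slice.
  ret = um.true_divide(
Traceback (most recent call last):
ValueError: zero-size array to reduction operation minimum which has no identity
```

```bash
python3 - <<'E'
from h import *
np.set_printoptions(precision=1,suppress=True)
P=pts('wrist2'); Q=P[np.isfinite(P[...,2])]
bar=Q[(Q[:,2]>180)&(Q[:,2]<197)&(np.abs(Q[:,0]-532)<40)&(Q[:,1]>165)&(Q[:,1]<250)]
print('bar',len(bar),bar.mean(0),bar.min(0),bar.max(0)); 
c=bar.mean(0);e=np.linalg.svd(bar[:,:2]-c[:2],full_matrices=0)[2][0];print('dir',np.degrees(np.arctan2(*e[::-1])), 'perp width',np.ptp((bar[:,:2]-c[:2])@[-e[1],e[0]]))
near=np.hypot(Q[:,0]-499,Q[:,1]-205)
rod=Q[(near<15)&(Q[:,2]>143)&(Q[:,2]<155)];print('rod',len(rod),np.median(rod,0),(rod.min(0)+rod.max(0))/2)
m=(rod.min(0)+rod.max(0))/2
d=np.hypot(Q[:,0]-m[0],Q[:,1]-m[1]); 
h=Q[(d>40)&(d<58)&(Q[:,2]>118)&(Q[:,2]<152)]; print('head',len(h),h.mean(0),h.min(0),h.max(0))
p=Q[(d>15)&(d<43)&(Q[:,2]>125)&(Q[:,2]<145)]; print('pin',len(p),p.mean(0),np.percentile(p[:,2],[50,90]),p.min(0),p.max(0))
E
```

```text
bar 1414 [529.8 194.4 188.4] [521.4 165.  186.6] [538.2 222.2 191. ]
dir -82.15121633677572 perp width 9.985808089762717
rod 620 [499.1 206.  147.2] [498.5 205.5 146.1]
head 305 [543.9 211.9 140.5] [537.7 199.7 128.6] [549.1 223.5 145.9]
pin 249 [526.7 209.3 137.1] [137.3 138.7] [512.5 202.6 133.6] [541.4 215.7 139.8]
```

>>> servo_tool --motion '[[[0,0,-0.02,0,0,0,1],[0,0,-0.038,0,0,0,1],[0,0,-0.044,0,0,0,1],[0,0,-0.044,0,0,0,1],[0,0,-0.044,0,0,0,1]]]'

```text
clock: 5.8
eef_pos: [537.0, 139.5, 179.5]
eef_rot: [3.142, -0.0, 1.71]
wrist_force: [-0.1, -0.2, -2.6]
finger_gap: 9.8
finger_force: 40.0
```

>>> servo_tool --motion '[[[0,0,-0.002,0,0,0,1],[0,0,-0.004,0,0,0,1],[0,0,-0.004,0,0,0,1],[0,0,-0.004,0,0,0,1]]]'

```text
clock: 6.2
eef_pos: [536.9, 139.5, 177.5]
eef_rot: [3.142, 0.0, 1.71]
wrist_force: [0.3, 1.3, -4.2]
finger_gap: 9.4
finger_force: 40.0
```

>>> servo_tool --motion '[[[0,0,-0.002,0,0,0,1],[0,0,-0.004,0,0,0,1],[0,0,-0.004,0,0,0,1]]]'

```text
clock: 6.5
eef_pos: [536.9, 139.5, 175.3]
eef_rot: [-3.141, 0.0, 1.71]
wrist_force: [-0.5, -0.4, -2.7]
finger_gap: 9.9
finger_force: 40.0
```

>>> servo_tool --motion '[[[0,0,-0.002,0,0,0,1],[0,0,-0.002,0,0,0,1],[0,0,-0.002,0,0,0,1]]]'

```text
clock: 6.8
eef_pos: [536.9, 139.6, 174.4]
eef_rot: [-3.142, -0.0, 1.71]
wrist_force: [-1.1, -0.1, -3.3]
finger_gap: 9.9
finger_force: 40.0
```

>>> servo_tool --motion '[[[0,0,-0.002,0,0,0,1],[0,0,-0.002,0,0,0,1],[0,0,-0.002,0,0,0,1]]]'

```text
clock: 7.1
eef_pos: [537.0, 139.5, 173.5]
eef_rot: [3.141, -0.0, 1.71]
wrist_force: [-0.6, 0.1, -2.1]
finger_gap: 9.2
finger_force: 40.0
```

>>> servo_tool --motion '[[[0,0,-0.002,0,0,0,1],[0,0,-0.002,0,0,0,1],[0,0,-0.002,0,0,0,1]]]'

```text
clock: 7.4
eef_pos: [537.0, 139.6, 172.6]
eef_rot: [3.141, -0.0, 1.71]
wrist_force: [0.3, -1.0, -0.7]
finger_gap: 9.8
finger_force: 40.0
```

>>> servo_tool --motion '[[[0,0,-0.002,0,0,0,1],[0,0,-0.002,0,0,0,1],[0,0,-0.002,0,0,0,1]]]'

```text
clock: 7.7
eef_pos: [537.0, 139.5, 171.7]
eef_rot: [3.141, -0.0, 1.71]
wrist_force: [-0.1, -0.7, 1.7]
finger_gap: 9.8
finger_force: 40.0
```

>>> servo_tool --motion '[[[0,0,0.0064,0,0,0,1],[0,0,0.0064,0,0,0,1],[-0.0025,0.02,0.0064,0,0,0,1],[-0.005,0.04,0.0064,0,0,0,1],[-0.008,0.06,0.0064,0,0,0,1],[-0.008,0.06,0.0064,0,0,0,1],[-0.008,0.06,0.0064,0,0,0,1]]]'

```text
clock: 8.4
eef_pos: [532.8, 169.9, 174.5]
eef_rot: [-3.141, 0.0, 1.711]
wrist_force: [-0.9, -0.1, -3.1]
finger_gap: 9.7
finger_force: 40.0
```

```bash
python3 - <<'E'
from h import *
shot('scene','scene3'); a=cv2.imread('pics/scene3.png')[90:200,240:380]
cv2.imwrite('pics/c3.png',np.clip(cv2.resize(a,(760,597),interpolation=cv2.INTER_CUBIC)*1.4,0,255).astype(np.uint8))
E
```

```text
(no output)
```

View pics/c3.png

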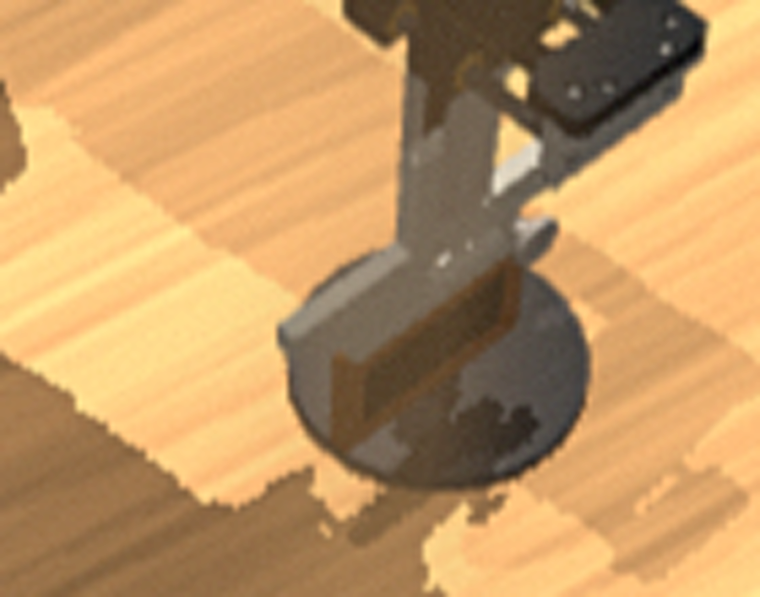

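The crop shows the pin's head (540,235) in front of the slot's mouth. The pin has entered between the jaws with no side force, so I'll slide on.

>>> servo_tool --motion '[[[-0.0027,0.02,0,0,0,0,1],[-0.0054,0.04,0,0,0,0,1],[-0.0075,0.056,0,0,0,0,1],[-0.0086,0.064,0,0,0,0,1],[-0.0086,0.064,0,0,0,0,1],[-0.0086,0.064,0,0,0,0,1]]]'

```text
clock: 9.05
eef_pos: [528.6, 201.5, 174.6]
eef_rot: [-3.141, 0.0, 1.71]
wrist_force: [0.6, -0.3, -2.7]
finger_gap: 9.6
finger_force: 40.0
```

>>> servo_tool --motion '[[[-0.0009,0.007,0,0,0,0,1],[-0.0018,0.014,0,0,0,0,1],[-0.0018,0.014,0,0,0,0,1],[-0.0018,0.014,0,0,0,0,1]]]'

```text
clock: 9.45
eef_pos: [527.7, 208.6, 174.6]
eef_rot: [-3.142, 0.0, 1.71]
wrist_force: [1.1, 0.0, -3.0]
finger_gap: 9.8
finger_force: 40.0
```

>>> servo_tool --motion '[[[0,0,-0.002,0,0,0,1],[0,0,-0.005,0,0,0,1],[0,0,-0.005,0,0,0,1],[0,0,-0.005,0,0,0,1]]]'

```text
clock: 9.85
eef_pos: [527.7, 208.5, 172.1]
eef_rot: [-3.142, 0.0, 1.71]
wrist_force: [-0.5, -0.0, -3.1]
finger_gap: 9.6
finger_force: 40.0
```

>>> servo_tool --motion '[[[0,0,-0.002,0,0,0,1],[0,0,-0.005,0,0,0,1],[0,0,-0.005,0,0,0,1],[0,0,-0.005,0,0,0,1]]]'

```text
clock: 10.25
eef_pos: [527.7, 208.5, 169.6]
eef_rot: [-3.141, 0.0, 1.71]
wrist_force: [-0.0, 0.5, -2.8]
finger_gap: 9.6
finger_force: 40.0
```

>>> servo_tool --motion '[[[0,0,-0.003,0,0,0,1],[0,0,-0.006,0,0,0,1],[0,0,-0.006,0,0,0,1],[0,0,-0.006,0,0,0,1]]]'

```text
clock: 10.65
eef_pos: [527.7, 208.5, 166.6]
eef_rot: [-3.141, -0.0, 1.71]
wrist_force: [-0.1, 0.7, -3.3]
finger_gap: 9.9
finger_force: 40.0
```

>>> servo_tool --motion '[[[0,0,-0.003,0,0,0,1],[0,0,-0.004,0,0,0,1],[0,0,-0.004,0,0,0,1],[0,0,-0.004,0,0,0,1]]]'

```text
clock: 11.05
eef_pos: [527.8, 208.6, 164.8]
eef_rot: [3.141, -0.0, 1.71]
wrist_force: [0.2, -0.7, -0.1]
finger_gap: 9.9
finger_force: 40.0
```

>>> servo_tool --motion '[[[0,0,0,0,0,0,0.85],[0,0,0,0,0,0,0.75],[0,0,0,0,0,0,0.65],[0,0,0,0,0,0,0.6],[0,0,0,0,0,0,0.6],[0,0,0,0,0,0,0.6],[0,0,0,0,0,0,0.6]]]'

```text
clock: 11.75
eef_pos: [527.7, 208.6, 164.7]
eef_rot: [-3.142, -0.0, 1.71]
wrist_force: [0.2, 0.4, -0.6]
finger_gap: 37.9
finger_force: 0.0
```

```bash
python3 - <<'E'
from h import *
shot('scene','scene4'); shot('wrist','w4'); a=cv2.imread('pics/scene4.png')[90:200,240:380]; b=cv2.imread('pics/w4.png')
cv2.imwrite('pics/c4.png',np.clip(np.hstack([cv2.resize(a,(400,314),interpolation=cv2.INTER_CUBIC),cv2.resize(b,(400,314))])*1.4,0,255).astype(np.uint8))
E
```

```text
(no output)
```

View pics/c4.png

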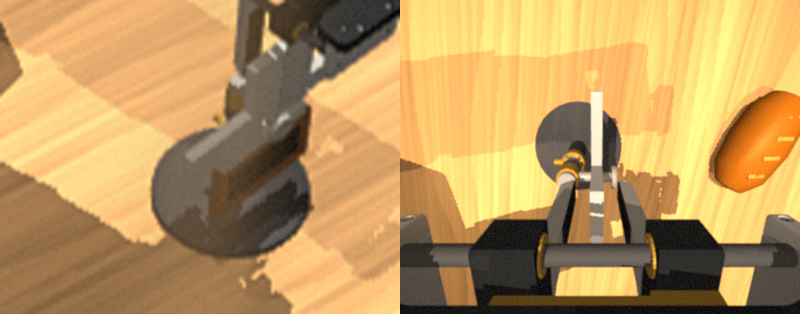

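The sign hangs upright on the pin: its bar is at (597,140) in the wrist view, between the open fingers (555 and 632). I'll raise the arm straight up and check the sign afterwards.

>>> servo_tool --motion '[[[0,0,0.02,0,0,0,0.6],[0,0,0.06,0,0,0,0.6],[0,0,0.12,0,0,0,0.6],[0,0,0.2,0,0,0,0.6],[0,-0.1,0.24,0,0,0,0.6],[0,-0.2,0.24,0,0,0,0.6],[0,-0.3,0.24,0,0,0,0.6],[0,-0.4,0.24,0,0,0,0.6],[0,-0.4,0.24,0,0,0,0.6]]]'

```text
clock: 12.75
eef_pos: [527.5, 4.1, 285.6]
eef_rot: [3.141, 0.001, 1.705]
wrist_force: [0.1, 0.5, 0.8]
finger_gap: 37.6
finger_force: 0.0
```

```bash
python3 - <<'E'
from h import *
np.set_printoptions(precision=1,suppress=True)
shot('scene','s5'); shot('top','t5')
for fn,ax in(('s5',(499.8,203.4)),('t5',(498.7,206.7))):
    P=pts(fn); Q=P[np.isfinite(P[...,2])]; d=np.hypot(Q[:,0]-525,Q[:,1]-208)
    for lo,hi in((160,220),(140,158)):
        q=Q[(d<100)&(Q[:,2]>lo)&(Q[:,2]<hi)]; q2=q[:,:2]-ax; t=np.radians(7.8)
        l=np.c_[q2@[np.cos(t),np.sin(t)],q2@[-np.sin(t),np.cos(t)],q[:,2]]; l=l[l[:,0]>17]
        k=np.polyfit(l[:,1],l[:,2],1)[0] if lo==140 else 0
        print(fn,lo,len(l),l.mean(0),l.min(0),l.max(0),'slope',k)
a=cv2.imread('pics/s5.png')[80:190,250:390]; b=cv2.imread('pics/t5.png')[220:330,120:260]
cv2.imwrite('pics/c5.png',np.clip(np.hstack([cv2.resize(a,(400,314)),cv2.resize(b,(400,314))])*1.4,0,255).astype(np.uint8))
E
```

```text
s5 160 271 [ 31.2  -5.1 187.5] [ 21.8 -24.1 160.2] [ 35.4  20.3 207.6] slope 0
s5 140 415 [ 31.6  -1.8 149. ] [ 21.1 -85.1 140.1] [ 49.9  82.6 157.9] slope 0.022373053141017382
t5 160 140 [ 29.   -6.2 197.8] [ 24.4 -23.8 160.5] [ 34.5  17.2 207. ] slope 0
t5 140 332 [ 30.3  -3.7 150.3] [ 22.9 -85.6 140.1] [ 49.6  82.1 157.8] slope 0.037703125796106365
```

View pics/c5.png

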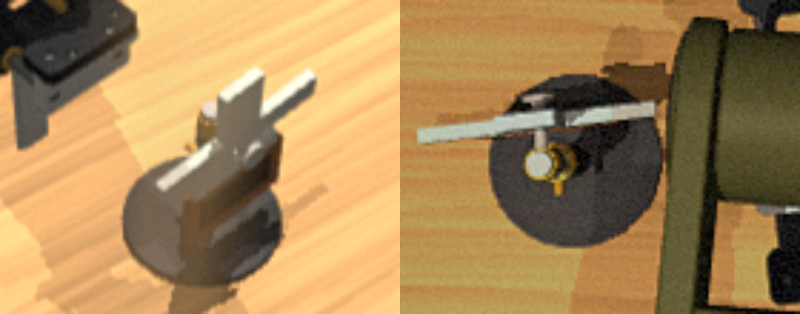

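>>> servo_tool --motion '[[[0,0,0,0,0,0,0.6],[0,0,0,0,0,0,0.6],[0,0,0,0,0,0,0.6],[0,0,0,0,0,0,0.6],[0,0,0,0,0,0,0.6],[0,0,0,0,0,0,0.6],[0,0,0,0,0,0,0.6],[0,0,0,0,0,0,0.6],[0,0,0,0,0,0,0.6],[0,0,0,0,0,0,0.6]]]'

```text
clock: 13.85
eef_pos: [527.7, 8.5, 284.7]
eef_rot: [3.142, 0.0, 1.71]
wrist_force: [-0.8, 0.4, -0.4]
finger_gap: 37.6
finger_force: 0.0
```

```bash
python3 - <<'E'
from h import *
for i in range(3):
    shot('top','t6'); P=pts('t6'); Q=P[np.isfinite(P[...,2])]-[498.7,206.7,0]; t=np.radians(7.8)
    l=np.c_[Q[:,:2]@[np.cos(t),np.sin(t)],Q[:,:2]@[-np.sin(t),np.cos(t)],Q[:,2]]
    l=l[(l[:,0]>20)&(l[:,0]<40)&(abs(l[:,1])>25)&(abs(l[:,1])<84)&(l[:,2]>143)&(l[:,2]<162)]
    print(np.polyfit(l[:,1],l[:,2],1),len(l))
print(manip.sign_off())
E
```

```text
[3.54087554e-02 1.50991327e+02] 285
[3.37489938e-02 1.51130066e+02] 283
[3.78999936e-02 1.51222205e+02] 286
the job is handed in; nothing more can be done
None
```

The sign hangs freely on the stand's pin, still and about 0.035 rad off level (limit 0.12), with the arm clear and the bystanders untouched; I handed it in at about 14 s, and no verdict came back.

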